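# Lift the spacer out of the narrow well with the sprung tongs

### The arm

A 7-joint arm with a two-finger parallel gripper is mounted at the origin on the work surface. World frame = base frame: x ahead of the robot, y to its left, z up, the work surface at z = 0. Lengths are in m, angles in rad, forces in N, time in s.
With the tool pointing down it reaches from about 0.35 to 0.9 m from the base axis. Payload 8.1 kg.
Tool frame: the origin (TCP) lies at the centre of the arm's flange, where the gripper is bolted on; the fingertips stand 178 mm ahead of it and the grasp point (between the pads) lies 159 mm ahead of it; z points along the fingers, y is the line along which they close (so a half turn about z gives the same grasp; the last joint's range is limited). The gripper opens to 92 mm and grips with 3 to 60 N. Pads are 19 mm wide; open, the fingers measure 130 mm over their backs; the gripper's body (75 mm by 190 mm) begins 47 mm behind the grasp point.
Start: joints at [-1.25, 0.434, 0.025, 1.573, -0.012, 1.134, -0.075], TCP at [0.257, 0.57, 0.405] pointing down, gripper open.
Joint ranges: [-2.62, 2.62], [-0.44, 2.09], [-1.27, 1.32], [0.08, 2.57], [-1.32, 4.46], [0.12, 2], [-2.74, 2.74]. Speed limits (rad/s): [2.22, 2.22, 3.01, 3.01, 3.14, 3.14, 3.14].

### API

Orientations are given as a rotation vector (axis times angle).
In Python, from cell import arm gives the robot as it stands. The module is installed in compiled form; this text tells all that it offers.
- The arm moves only by the shell command python3 -m inch 'ROWS' [FORCE]. ROWS is text: rows parted by semicolons, each of 5 numbers parted by spaces: the shift along the tool's x, y, z in m, then the turn about the tool's z in rad, then the finger opening in m, from 0 to 0.0918. In form: x y z roll fingers; .... A call has 1 to 5 rows; each row is the pose to reach, as a shift and turn from the pose commanded when the call began, along the tool's axes at that moment; what a row does not reach only later rows make up. A row lasts 1/10 s, in which the tool goes at most 50 mm and 8.59 degrees, less where a joint would pass 70% of its speed; a pose out of reach is approached as far as the arm can. A call with a gripper value outside its range is refused whole. The fingers move at their own pace and stop on an object; FORCE is the grip in N (left out, the last holds). Time passes only in rows, so rows that repeat a pose let the fingers close. It gives the time, the measured TCP pose, the force, the opening and the grip force at its end, in the units of the state.
- arm.observe(): the state, without advancing time (a new reading comes with each control period).
- arm.get_image(name): name is "scene" or "top" or "wrist"; returns the picture (420x560x3 uint8, red, green, blue); there is no depth.
- arm.get_calibration(name): a dict with "intrinsics" (3x3 intrinsics, pixels), "pose" (4x4, takes a point from camera to world coordinates). Camera axes: x right, y up, looking along -z (the intrinsics and any distortion apply to the point x, -y, -z); pixel columns grow to the right and rows downward; lengths in m; the calibration is good to about 2 mm. A picture is of the moment at which its call begins: read the wrist's pose just before it. get_calibration takes no time and is no camera call; for the wrist camera it gives the pose at the moment of the call.
- arm.sign_off(): hands the job in; it is judged then, once.
Trained networks look in the newest picture that a camera, given by its name, has taken for a name from the list of things; names that differ only in an ending like _2 or _b are one class to them, and where a whole thing is asked for, a point or a joint stands for the part that bears it (a point fixed in the world has none). Each returns a list of dicts, best first, with "conf" (0 to 1); they miss things now and then, are a little off and sometimes report something else, mostly with a low value. They report only what shows in the picture. A call takes as long as a camera call. They do not tell look-alikes from the thing itself.
- arm.look_for(camera, query): "point" ([row, column] in pixels, amid what is visible of it).
- arm.silhouettes(camera, query): "region" (420x560 bool, what is visible of it) and "point" ([row, column] in pixels, amid what is visible of it).
- arm.place_of(camera, query): "point" ([row, column] in pixels: a listed point, or the origin of a listed thing).
The state is a dict: "clock": time; "joints": joint angles; "dq": joint speeds; "joint_efforts": joint torques, N m; "position": TCP position; "ee_rot": TCP orientation; "force": force on the tool from outside, world axes, zero at the start; "ft_torque": the same for the moment, N m; "width": opening from 0.0 (shut) to 1.0 (fully open); "gripper_force": force on a finger pad.
Only numpy, scipy, OpenCV 4.12 (cv2) and the standard library are available. Lean on these libraries where they do the work, as an engineer would, in place of code of your own. Each camera call takes 0.05 s, during which the arm holds its last target. There are 200 camera calls.

### The job

The sprung tongs stand in a narrow white well with a small steel spacer between the ends of their legs. Squeeze the tongs shut to grip the spacer, lift it out of the well and, still squeezing, lower it into the square steel cup until the tongs' cross frame rests on the cup's rim. Then let go, leaving the tongs standing upright in the cup with the spacer on the cup's floor.

Things in the scene. Friction and masses are not known exactly. Their poses are not given: they have to be found in the camera images.
- tongs: Sprung parallel tongs, upright, loose, 0.18 kg. Origin: midway between the two finger paddles, at the height to grip; z up, y the way they are squeezed. Paddles: 22 mm wide (x), from 28 below to 24 mm above the origin, outer faces 54 mm apart open, 38 mm when holding the spacer, 34 mm shut, free above. They move evenly, parallel, springing open with 3 to 6 N a side. Squeeze with 15 to 30 N.
- tongs_tip (a point): Midway between the leg ends, 124 mm below the tongs' origin. Legs 14 mm wide (x), 4 mm thick, inner faces 36 mm apart open; each leg moves with its paddle. The open cross frame, 44 (x) by 120 (y) by 12 mm, its underside 40 mm below the tongs' origin, lies on the well: a fixed white block 64 x 86 x 95 mm high, pocket 34 (x) by 54 mm (y), floor at 6 mm. A like block without tongs is a spare.
- spacer: Plain steel ring, 20 mm outside diameter, 8 mm hole, 16 mm tall, 30 g, loose, standing on the well's floor between the legs of the tongs, whose ends reach 11 mm down its side. Origin at the centre of its underside, z along its axis.
- cup: Square cup of bare sheet steel, 72 x 72 mm outside, 66 x 66 mm inside, 95 mm high, fixed, empty, open at the top; walls and floor 3 mm. Origin at the centre of its underside on the table, x and y square to its walls, z up. The tongs' frame bridges its rim in any of the four ways square to its walls; the tongs' origin is then 135 mm above the table.
Not all that is in view belongs to the job. What is shaped like the tongs but green or orange is not meant. What is shaped like the cup but turquoise is not meant.

How it is judged:
On the way, in this order (a step that is already met when the one before it is completed fails the run):
1. the spacer is out of the well, gripped between the legs of the tongs (its underside above 95 mm) (height (world z) of spacer above 0.095 m and contact force between tongs and spacer above 0.3 N), for 0.1 s.
2. the spacer, still gripped by the tongs, is lowered into the cup to within 15 mm of its floor (horizontal distance between spacer and cup below 0.035 m and z of spacer in the frame of cup below 0.018 m and contact force between tongs and spacer above 0.3 N and contact force between the fingers and tongs above 1 N), for 0.1 s.
At the end, for the whole second after the job is handed in: The spacer is at rest on the floor of the cup, standing or lying (origin within 45 mm of the cup's axis, under 30 mm high); the tongs are at rest in the cup, frame on its rim (origin 125 to 145 mm high, within 30 mm of the axis, upright within 10 degrees) (horizontal distance between spacer and cup below 0.045 m and z of spacer in the frame of cup below 0.03 m and z of tongs in the frame of cup between 0.125 and 0.145 m and horizontal distance between tongs and cup below 0.03 m and angle between tongs's own z axis and vertical below 0.18 rad and linear speed of each of tongs, spacer below 0.02 m/s); the robot touches nothing.
It also fails if it takes over 43 s, if anything falls off the work surface, if the arm or the gripper's body presses on something with over 40 N, if the wrist force passes 120 N, or if a joint passes its speed limit or range.

## Working session

There is one attempt and no reset: what is moved stays moved. The work goes in short steps, Python scripts to look and compute and a shell command to move; the robot and the scene stay as the last step left them, time stands still between calls to the robot, and variables do not carry over. Pictures are saved under pics/ and viewed, at most 10 in all, crops included, and the job is handed in when it is done.

```bash
mkdir -p pics; ls
cat > h.py <<'E'
import numpy as np, cv2
from cell import arm
def save(cam,name):
    im=arm.get_image(cam); cv2.imwrite(f'pics/{name}.png',im[:,:,::-1]); return im
def ray(cam,rc,z):
    c=arm.get_calibration(cam);K=np.array(c['intrinsics']);T=np.array(c['pose'])
    d=np.linalg.inv(K)@np.array([rc[1],rc[0],1.]);d=T[:3,:3]@np.array([d[0],-d[1],-d[2]])
    o=T[:3,3];return o+d*(z-o[2])/d[2]
def proj(cam,p):
    c=arm.get_calibration(cam);K=np.array(c['intrinsics']);T=np.array(c['pose'])
    q=T[:3,:3].T@(np.array(p)-T[:3,3]);u=K@np.array([q[0],-q[1],-q[2]]);return [u[1]/u[2],u[0]/u[2]]
E
python3 - <<'E'
from h import *
np.set_printoptions(precision=4,suppress=True)
s=arm.observe();print(s)
a=save('top','top0');b=save('scene','scene0')
for cam in('top','scene'):
  for q,z in(('tongs',.135),('cup',0.),('spacer',.006)):
    for r in arm.place_of(cam,q):print(cam,q,r['conf'],r['point'],ray(cam,r['point'],z))
E
```

```text
pics
{'clock': 0.0, 'joints': array([-1.2496,  0.4352,  0.025 ,  1.5741, -0.0116,  1.134 , -0.0751]), 'dq': array([ 0.0015,  0.0006, -0.0015,  0.0006,  0.0002, -0.0008,  0.0008]), 'joint_efforts': array([  0.0005, -66.7842,   0.985 , -31.4465,  -0.0606,   0.0432,
         0.0002]), 'position': array([0.2569, 0.5695, 0.404 ]), 'ee_rot': array([-0.6608, -3.0712,  0.0024]), 'force': array([0.0366, 1.0489, 0.5757]), 'ft_torque': array([ 0.0311,  0.0146, -0.0073]), 'gripper_force': 0.0, 'width': 1.0025525431357645}
top tongs 0.96 [149.7, 385.0] [ 0.6279 -0.2741  0.135 ]
top tongs 0.96 [288.0, 402.0] [ 0.3152 -0.3085  0.135 ]
top tongs 0.81 [202.4, 357.4] [ 0.5054 -0.2102  0.135 ]
top cup 0.96 [197.3, 218.8] [0.531  0.1176 0.    ]
top cup 0.88 [157.3, 176.6] [0.632  0.2273 0.    ]
top cup 0.63 [187.8, 278.3] [ 0.5573 -0.0321  0.    ]
scene tongs 0.95 [314.4, 222.9] [ 0.6422 -0.2823  0.135 ]
scene tongs 0.86 [230.0, 116.3] [ 0.3392 -0.3151  0.135 ]
scene tongs 0.74 [249.9, 204.9] [ 0.5016 -0.215   0.135 ]
scene cup 0.91 [226.7, 386.9] [0.6303 0.2292 0.    ]
scene cup 0.87 [268.8, 292.9] [ 0.5721 -0.0364  0.    ]
scene cup 0.73 [229.0, 325.8] [0.5357 0.1115 0.    ]
```

View pics/top0.png

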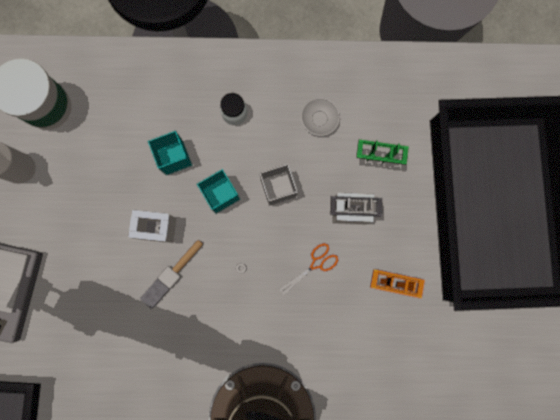

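View pics/scene0.png

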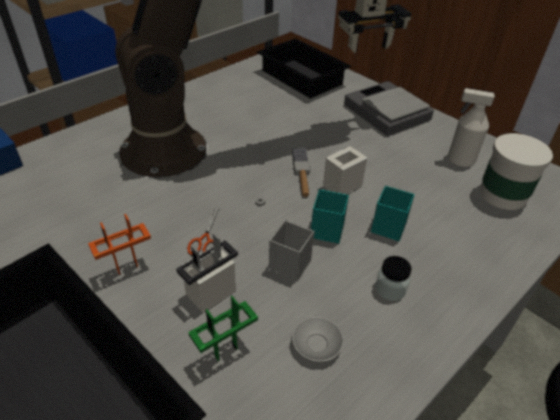

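Candidates, as top-camera pixels (row, column):
- **Tongs:** green (153,383), orange (283,398), and dark steel standing on the white block (207,356). I choose the steel one.
- **Cups:** turquoise (153,170) and (190,218), and bare steel (186,279). I choose the steel one.
- **Other:** the spare well without tongs is at (226,150), and a loose ring lies at (268,241).

Next is a close crop of the two choices, plus yaw measurements.

Run:
```python
from h import *
np.set_printoptions(precision=4,suppress=True)
im=arm.get_image('top')
cv2.imwrite('pics/crop.png',cv2.resize(im[150:240,250:400],None,fx=5,fy=5,interpolation=2)[:,:,::-1])
for q,z,pt in(('tongs',.107,(205,356)),('cup',.095,(186,279))):
    rs=arm.silhouettes('top',q)
    r=min(rs,key=lambda r:np.hypot(*(np.array(r['point'])-pt)))
    P=np.argwhere(r['region']);W=np.array([ray('top',p,z)[:2] for p in P],np.float32)
    print(q,r['conf'],r['point'],len(P),cv2.minAreaRect(W))
for q in ('tongs','tongs_tip','cup','spacer'):
    for r in arm.place_of('top',q):print(q,r)
```

```text
tongs 0.78 [208.0, 357.3] 766 ((0.5001301765441895, -0.2103424370288849), (0.11885242164134979, 0.044867005199193954), 88.73796081542969)
cup 0.89 [186.9, 278.2] 1034 ((0.5493624210357666, -0.030599404126405716), (0.08115717768669128, 0.07298236340284348), 19.137298583984375)
tongs {'point': [149.0, 387.2], 'conf': 0.92}
tongs {'point': [285.2, 404.0], 'conf': 0.86}
tongs {'point': [203.5, 357.8], 'conf': 0.79}
tongs_tip {'point': [159.9, 375.0], 'conf': 0.93}
tongs_tip {'point': [211.1, 349.7], 'conf': 0.85}
tongs_tip {'point': [281.3, 387.4], 'conf': 0.77}
cup {'point': [189.5, 278.2], 'conf': 0.72}
cup {'point': [158.0, 179.1], 'conf': 0.6}
cup {'point': [198.1, 222.4], 'conf': 0.55}
```

View pics/crop.png

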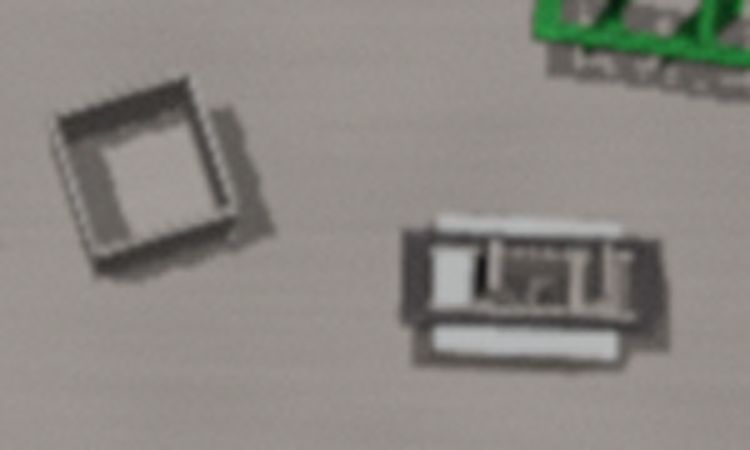

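The crop shows the steel tongs on the white block (crop ≈ 535,285) and the bare steel cup (≈ 145,170), which is turned about 17–19°. I'm sweeping towards the tongs at the current height.

```bash
python3 -m inch '-0.033 -0.037 0 0 0.0918; -0.067 -0.075 0 0 0.0918; -0.1 -0.112 0 0 0.0918; -0.133 -0.149 0 0 0.0918; -0.167 -0.187 0 0 0.0918' 20; python3 -c "
from h import *
s=arm.observe();print(s['joints'],s['position'],s['ee_rot'])
c=[(173.6,261.4),(165.6,287.4),(191.6,297.6),(202,269.4)]
W=np.array([ray('top',p,.095)[:2] for p in c]);print(W,W.mean(0),np.diff(W,axis=0),cv2.minAreaRect(W.astype(np.float32)))"
```

```text
clock: 1.25
position: [0.3323, 0.3297, 0.4049]
ee_rot: [0.661, 3.071, 0.001]
force: [1.8, 0.3, 0.5]
width: 1.001
gripper_force: 0.0
[-0.96940116  0.17732365  0.08598139  1.94515145 -0.01781519  1.01915388
  0.27155527] [0.33229918 0.32965877 0.40489871] [6.60682563e-01 3.07104145e+00 9.61512535e-04]
[[ 0.57565998  0.00881707]
 [ 0.59566162 -0.05206081]
 [ 0.53414896 -0.07659302]
 [ 0.50869449 -0.01093118]] [ 0.55354126 -0.03269199] [[ 0.02000165 -0.06087788]
 [-0.06151266 -0.02453221]
 [-0.02545447  0.06566185]] ((0.5538578033447266, -0.031187929213047028), (0.06957607716321945, 0.07042308896780014), 21.189353942871094)
```

```bash
python3 -m inch '-0.033 -0.037 0 0 0.0918; -0.067 -0.075 0 0 0.0918; -0.1 -0.112 0 0 0.0918; -0.133 -0.149 0 0 0.0918; -0.167 -0.187 0 0 0.0918' | grep pos; python3 -m inch '-0.033 -0.037 0 0 0.0918; -0.067 -0.075 0 0 0.0918; -0.1 -0.112 0 0 0.0918; -0.133 -0.149 0 0 0.0918; -0.167 -0.187 0 0 0.0918' |grep pos;  python3 -m inch '-0.02 -0.02 0 -0.14 0.0918; -0.045 -0.05 0 -0.28 0.0918; -0.045 -0.05 0 -0.4 0.0918;-0.045 -0.05 0 -0.4 0.0918'
python3 - <<'E'
from h import *
np.set_printoptions(precision=4,suppress=True)
s=arm.observe();print(s['joints'],s['position'],s['ee_rot']);print(arm.get_calibration('wrist'))
save('wrist','w1')
for q,z in(('tongs',.135),('tongs_tip',.011),('cup',0.),('spacer',.006)):
    for r in arm.place_of('wrist',q):print(q,r['conf'],r['point'],ray('wrist',r['point'],z))
E
```

```text
position: [0.4071, 0.0916, 0.4052]
position: [0.4822, -0.1464, 0.4051]
clock: 2.65
position: [0.5023, -0.2098, 0.4046]
ee_rot: [-0.038, -3.141, 0.0]
force: [0.5, 0.3, -0.6]
width: 1.0
gripper_force: 0.0
[-0.0447  0.3134  0.4476  1.7987 -0.153   1.0637  2.0049] [ 0.5023 -0.2098  0.4046] [-0.0382 -3.1413  0.0003]
{'intrinsics': array([[300.4184,   0.    , 282.4311],
       [  0.    , 300.4184, 214.2605],
       [  0.    ,   0.    ,   1.    ]]), 'pose': array([[ 0.0253, -0.9615, -0.2735,  0.4279],
       [ 0.9997,  0.0244,  0.0064, -0.2079],
       [ 0.0005, -0.2736,  0.9618,  0.3852],
       [ 0.    ,  0.    ,  0.    ,  1.    ]])}
tongs 0.93 [342.0, 218.4] [ 0.628  -0.2743  0.135 ]
tongs 0.91 [217.4, 278.4] [ 0.5018 -0.2112  0.135 ]
tongs_tip 0.82 [38.0, 194.4] [ 0.3285 -0.3002  0.011 ]
cup 0.79 [210.1, 526.7] [0.5405 0.1168 0.    ]
cup 0.57 [224.8, 414.5] [ 0.5572 -0.0304 -0.    ]
```

View pics/w1.png

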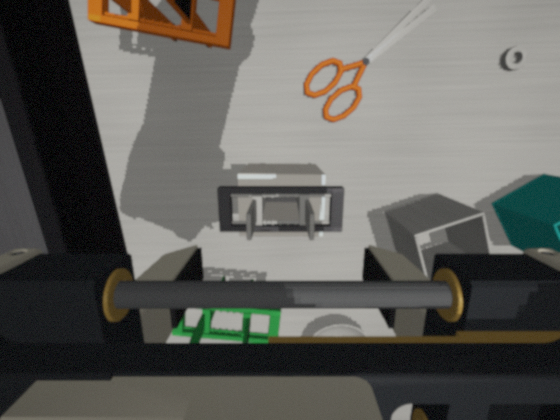

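The wrist picture shows the tongs centred at about (209,281), nearly square to the image. The two paddles rise at columns 250 and 311, and the cup is at (235,440). I'm measuring the frame.

Run:
```python
from h import *
np.set_printoptions(precision=4,suppress=True)
im=arm.get_image('wrist')
rs=arm.silhouettes('wrist','tongs')
r=min(rs,key=lambda r:np.hypot(*(np.array(r['point'])-(210,281))))
P=np.argwhere(r['region']);print(r['conf'],P.min(0),P.max(0))
c=[(186,218),(186,343)];print([ray('wrist',p,.107) for p in c])
Q=P[P[:,0]<231]
W=np.array([ray('wrist',p,.107)[:2] for p in Q],np.float32);print(cv2.minAreaRect(W))
W=np.array([ray('top',p,.095)[:2] for p in [(0,0)]])
cv2.imwrite('pics/w2.png',cv2.resize(im[165:275,200:500],None,fx=2.6,fy=2.6,interpolation=2)[:,:,::-1])
```

```text
0.92 [186 215] [239 340]
[array([ 0.4783, -0.2674,  0.107 ]), array([ 0.4812, -0.1501,  0.107 ])]Traceback (most recent call last):
  File "<stdin>", line 9, in <module>
  File "h.py", line 6, in ray
    c=arm.get_calibration(cam);K=np.array(c['intrinsics']);T=np.array(c['pose'])
ValueError: time passes only in moves, steps and waits
```

```bash
cat > h.py <<'E'
import numpy as np, cv2
from cell import arm
def save(cam,name):
    im=arm.get_image(cam); cv2.imwrite(f'pics/{name}.png',im[:,:,::-1]); return im
def ray(cam,rc,z):
    c=arm.get_calibration(cam);K=np.array(c['intrinsics']);T=np.array(c['pose'])
    rc=np.atleast_2d(rc).astype(float)
    d=np.c_[rc[:,1],rc[:,0],np.ones(len(rc))]@np.linalg.inv(K).T;d=(d*[1,-1,-1])@T[:3,:3].T
    o=T[:3,3];return o+d*((z-o[2])/d[:,2])[:,None]
E
python3 - <<'E'
from h import *
np.set_printoptions(precision=4,suppress=True)
im=arm.get_image('wrist')
r=min(arm.silhouettes('wrist','tongs'),key=lambda r:np.hypot(*(np.array(r['point'])-(210,281))))
P=np.argwhere(r['region']);Q=P[P[:,0]<230]
print(cv2.minAreaRect(ray('wrist',Q,.107)[:,:2].astype(np.float32)))
g=im[165:275,200:500,::-1]
cv2.imwrite('pics/w2.png',cv2.resize(g,None,fx=2.6,fy=2.6,interpolation=2))
# own dark-pixel measure of the frame
m=(im[180:245,205:355].max(2)<95).astype(np.uint8)
n,l,st,ce=cv2.connectedComponentsWithStats(m);i=1+st[1:,4].argmax();print(st[i]+[205,180,0,0,0])
Q=np.argwhere(l==i)+[180,205];Q=Q[Q[:,0]<231];print(cv2.minAreaRect(ray('wrist',Q,.107)[:,:2].astype(np.float32)))
E
```

```text
((0.5009511709213257, -0.2121019810438156), (0.11962412297725677, 0.04255320876836777), 88.57430267333984)
[ 214  185  126   46 2163]
((0.5009793043136597, -0.21287447214126587), (0.11880233138799667, 0.04452124983072281), 88.57403564453125)
```

View pics/w2.png

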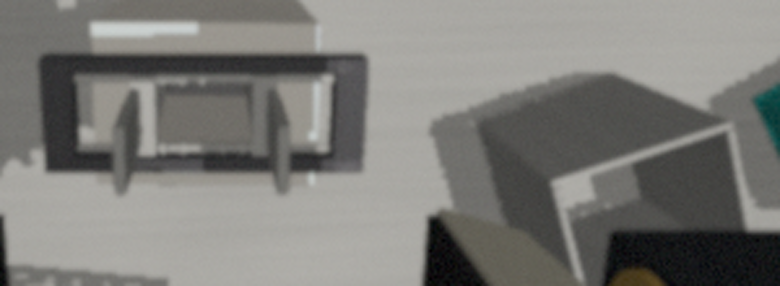

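```bash
python3 -m inch '0.001 -0.002 0.03 0 0.0918; 0.001 -0.002 0.06 0 0.0918; 0.001 -0.002 0.09 0 0.0918; 0.001 -0.002 0.11 0 0.0918; 0.001 -0.002 0.11 0 0.0918'
python3 - <<'E'
from h import *
save('wrist','w3')
E
```

```text
clock: 3.6
position: [0.5005, -0.2098, 0.2924]
ee_rot: [-0.037, -3.137, -0.002]
force: [0.0, -0.7, 0.0]
width: 1.001
gripper_force: 0.0
```

View pics/w3.png

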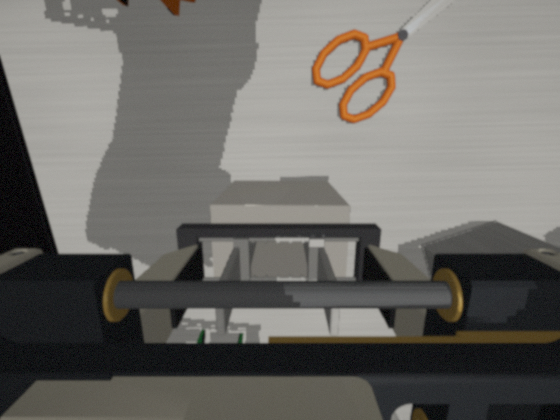

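The fingers straddle both paddles symmetrically: frame columns 178–380, centre 279, and the gripper's centre is about 280. I'm squeezing now.

```bash
python3 -m inch '0 0 0 0 0.065; 0 0 0 0 0.055; 0 0 0 0 0.05; 0 0 0 0 0.045; 0 0 0 0 0.04' 22;  python3 -m inch '0 0 0 0 0.036; 0 0 0 0 0.03; 0 0 0 0 0.03; 0 0 0 0 0.03; 0 0 0 0 0.03'
```

```text
clock: 4.15
position: [0.5014, -0.2105, 0.2951]
ee_rot: [0.037, 3.141, -0.0]
force: [1.1, -2.8, 0.4]
width: 0.611
gripper_force: 0.9
clock: 4.65
position: [0.5014, -0.2107, 0.2952]
ee_rot: [0.038, 3.141, -0.0]
force: [-2.4, -0.6, 7.1]
width: 0.394
gripper_force: 22.0
```

```bash
python3 -m inch '0 0 0 0 0.03; 0 0 0 0 0.03;0 0 -0.01 0 0.03; 0 0 -0.02 0 0.03; 0 0 -0.03 0 0.03';python3 -m inch '0 0 -0.02 0 0.03; 0 0 -0.04 0 0.03; 0 0 -0.07 0 0.03; 0 0 -0.1 0 0.03; 0 0 -0.1 0 0.03'
python3 - <<'E'
from h import *
a=save('scene','s4')
for q in('spacer','tongs','tongs_tip'):
  for cam in ('scene','wrist'):
    if q=='spacer':arm.get_image(cam)
    for r in arm.place_of(cam,q):print(cam,q,r)
cv2.imwrite('pics/s4c.png',cv2.resize(a[130:330,130:350],None,fx=3,fy=3,interpolation=2)[:,:,::-1])
E
```

```text
clock: 5.15
position: [0.5013, -0.2104, 0.3256]
ee_rot: [-0.037, -3.141, -0.0]
force: [0.2, -0.4, -1.8]
width: 0.393
gripper_force: 22.0
clock: 5.65
position: [0.502, -0.2113, 0.4293]
ee_rot: [0.038, 3.134, -0.003]
force: [0.5, 0.9, -2.7]
width: 0.394
gripper_force: 22.0
scene spacer {'point': [248.7, 207.0], 'conf': 0.54}
wrist spacer {'point': [209.6, 281.8], 'conf': 0.51}
scene tongs {'point': [228.8, 116.8], 'conf': 0.79}
scene tongs {'point': [200.4, 198.4], 'conf': 0.78}
scene tongs {'point': [265.8, 290.0], 'conf': 0.66}
scene tongs {'point': [313.9, 222.2], 'conf': 0.58}
wrist tongs {'point': [278.5, 280.5], 'conf': 0.63}
wrist tongs {'point': [0.0, 155.8], 'conf': 0.56}
scene tongs_tip {'point': [356.5, 224.4], 'conf': 0.97}
scene tongs_tip {'point': [244.1, 204.2], 'conf': 0.78}
scene tongs_tip {'point': [266.3, 126.2], 'conf': 0.59}
wrist tongs_tip {'point': [212.1, 284.5], 'conf': 0.75}
wrist tongs_tip {'point': [43.7, 197.7], 'conf': 0.65}
```

View pics/s4c.png

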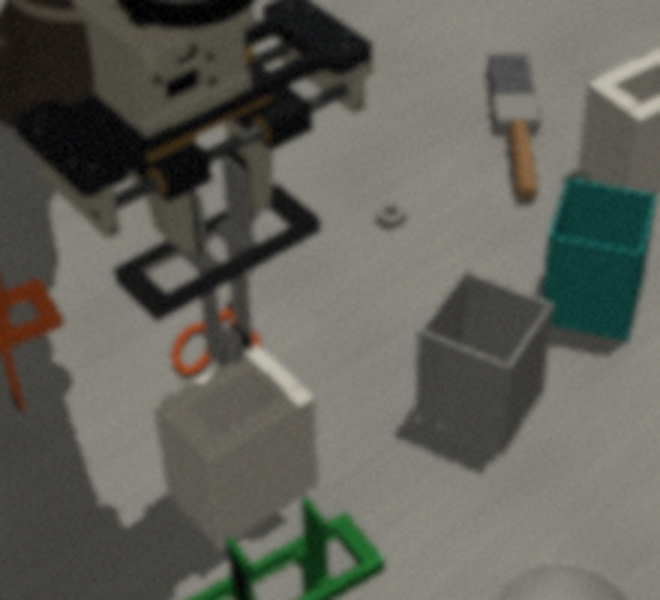

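The tongs are lifted clear, with dark material between the leg ends. The networks find the spacer there at scene (249,207) and wrist (210,282). I'm moving past the cup to view its rim.

```bash
python3 -m inch '0 0 -0.02 0 0.03; -0.015 0.04 -0.03 0 0.03; -0.035 0.08 -0.03 0 0.03; -0.055 0.12 -0.03 0 0.03; -0.07 0.15 -0.03 0 0.03';python3 -m inch '-0.02 0.02 0 0 0.03; -0.03 0.02 0 0 0.03;-0.03 0.02 0 0 0.03'
python3 - <<'E'
from h import *
np.set_printoptions(precision=4,suppress=True)
a=save('wrist','w5')
for q in ('spacer','tongs_tip','cup'):print(q,arm.place_of('wrist',q))
E
```

```text
clock: 6.6
position: [0.5759, -0.0591, 0.4543]
ee_rot: [-0.034, -3.141, -0.002]
force: [0.6, -0.1, -1.7]
width: 0.389
gripper_force: 22.0
clock: 6.9
position: [0.6063, -0.0426, 0.4539]
ee_rot: [-0.036, -3.141, 0.001]
force: [-0.8, -1.3, -2.2]
width: 0.39
gripper_force: 22.0
spacer [{'point': [210.0, 282.4], 'conf': 0.72}]
tongs_tip [{'point': [215.9, 281.9], 'conf': 0.84}, {'point': [204.0, 125.0], 'conf': 0.79}]
cup [{'point': [148.4, 289.5], 'conf': 0.77}, {'point': [133.7, 393.2], 'conf': 0.72}, {'point': [196.3, 470.7], 'conf': 0.68}]
```

View pics/w5.png

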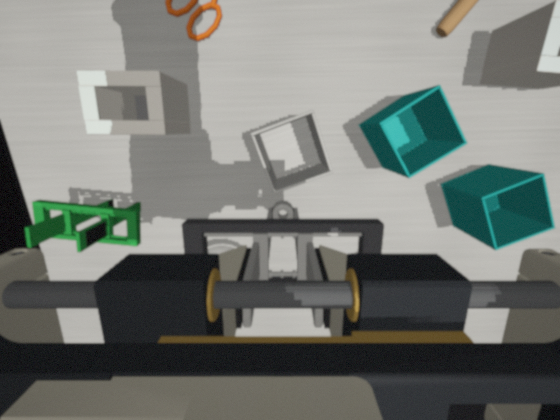

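The ring is visible between the leg ends at (210,282). The cup's rim is in full view at about (150,290). I'm measuring both from this picture.

Run:
```python
from h import *
np.set_printoptions(precision=4,suppress=True)
im=arm.get_image('wrist')
r=min(arm.silhouettes('wrist','cup'),key=lambda r:np.hypot(*(np.array(r['point'])-(148,289))))
P=np.argwhere(r['region']);
print(r['conf'],P.min(0),P.max(0),cv2.minAreaRect(P[:,::-1].astype(np.float32)))
print('sil',cv2.minAreaRect(ray('wrist',P,.095)[:,:2].astype(np.float32)))
C=[(135,252),(113,313),(168,328),(189,278)];W=ray('wrist',C,.095)[:,:2];print(W,W.mean(0))
h=cv2.convexHull(P[:,::-1].astype(np.int32));q=cv2.approxPolyDP(h,5,True)[:,0,::-1];W=ray('wrist',q,.095)[:,:2];print(q,W,W.mean(0))
print('tip',ray('wrist',(210,282.2),.284-.124-.005+.014),ray('wrist',[(213,282)],.171));s=arm.observe();print(s['position'],s['ee_rot'])
cv2.imwrite('pics/w6.png',cv2.resize(im[95:225,225:350],None,fx=4.5,fy=4.5,interpolation=2)[:,:,::-1])
```

```text
0.56 [112 254] [194 333] ((293.5568542480469, 153.2056427001953), (66.1219482421875, 66.63876342773438), 70.46334838867188)
sil ((0.5584793090820312, -0.03022637963294983), (0.07228584587574005, 0.07247483730316162), 18.62685775756836)
[[ 0.5361 -0.0754]
 [ 0.515  -0.0086]
 [ 0.5744  0.0084]
 [ 0.5969 -0.0487]] [ 0.5556 -0.0311]
[[173 333]
 [194 276]
 [135 254]
 [112 313]] [[ 0.5802  0.0142]
 [ 0.6027 -0.0512]
 [ 0.5362 -0.0732]
 [ 0.514  -0.0086]] [ 0.5583 -0.0297]
tip [[ 0.6022 -0.044   0.169 ]] [[ 0.6045 -0.0443  0.171 ]]
[ 0.6048 -0.044   0.455 ] [0.0401 3.1412 0.    ]
```

View pics/w6.png

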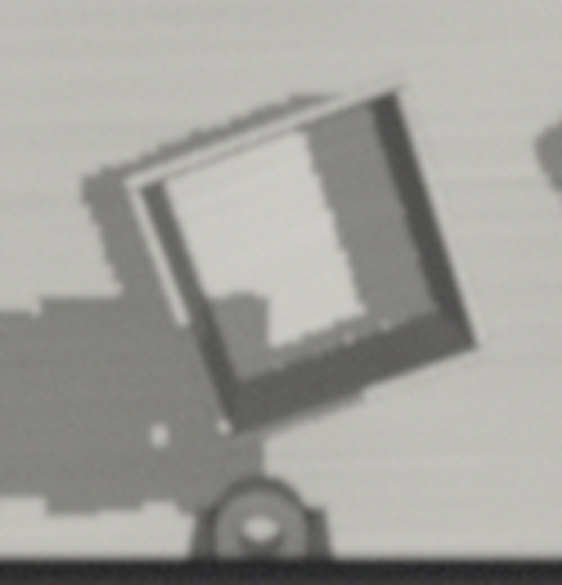

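Both methods put the cup's centre at (0.558, -0.030) with yaw 18.6°, and the measured side is 72 mm, as it must be. I'm centring over it and turning 20°.

```bash
python3 -c "
from h import *
print(arm.observe()['joints'])"; python3 -m inch '0.015 0.004 0 -0.1 0.03; 0.03 0.008 0 -0.2 0.03; 0.047 0.013 0 -0.3 0.03; 0.047 0.013 0 -0.35 0.03; 0.047 0.013 0 -0.35 0.03'; python3 -c "
from h import *
print(arm.observe()['joints'])"
```

```text
[-0.29020154  0.37709892  0.39141878  1.57057861 -0.14999034  1.2236093
  1.67279275]
clock: 7.7
position: [0.558, -0.0293, 0.4553]
ee_rot: [-0.51, 3.099, 0.001]
force: [0.4, 0.2, -0.5]
width: 0.391
gripper_force: 22.0
[-0.28308524  0.2882974   0.314544    1.6821624  -0.09559921  1.18537357
  1.95237102]
```

```bash
python3 -m inch '0 0 0.03 0 0.03; 0 0 0.06 0 0.03; 0 0 0.09 0 0.03; 0 0 0.12 0 0.03; 0 0 0.14 0 0.03'; python3 -m inch '0 0 0.006 0 0.03; 0 0 0.012 0 0.03; 0 0 0.016 0 0.03; 0 0 0.018 0 0.03; 0 0 0.018 0 0.03'
```

```text
clock: 8.2
position: [0.5583, -0.0292, 0.3129]
ee_rot: [0.506, -3.099, 0.0]
force: [-0.1, 0.6, -0.6]
width: 0.392
gripper_force: 22.0
clock: 8.7
position: [0.5589, -0.0289, 0.2972]
ee_rot: [-0.51, 3.099, -0.0]
force: [0.6, -0.3, -1.6]
width: 0.395
gripper_force: 22.0
```

Nothing has touched on the way down. I'm lowering the last 2–3 mm onto the rim and holding.

```bash
python3 -m inch '0 0 0.001 0 0.03; 0 0 0.002 0 0.03; 0 0 0.003 0 0.03; 0 0 0.003 0 0.03; 0 0 0.003 0 0.03'
python3 - <<'E'
from h import *
arm.get_image('scene')
for q in('spacer','tongs'):print(q,arm.place_of('scene',q))
E
```

```text
clock: 9.2
position: [0.5589, -0.0289, 0.2951]
ee_rot: [-0.51, 3.099, 0.0]
force: [-5.3, -0.4, 10.3]
width: 0.395
gripper_force: 22.0
spacer []
tongs [{'point': [231.4, 114.6], 'conf': 0.94}, {'point': [224.3, 294.0], 'conf': 0.63}, {'point': [313.7, 220.1], 'conf': 0.57}]
```

The frame is on the rim: 10 N upward at the expected TCP height of 0.295. I'm opening evenly, then retreating upwards.

```bash
python3 -m inch '0 0 0 0 0.04; 0 0 0 0 0.045; 0 0 0 0 0.05; 0 0 0 0 0.055; 0 0 0 0 0.065'; python3 -m inch '0 0 0 0 0.08; 0 0 0 0 0.0918; 0 0 0 0 0.0918; 0 0 0 0 0.0918';python3 -m inch '0 0 -0.02 0 0.0918; 0 0 -0.05 0 0.0918; 0 0 -0.09 0 0.0918; 0 0 -0.13 0 0.0918;0 0 -0.13 0 0.0918'
python3 - <<'E'
from h import *
np.set_printoptions(precision=4,suppress=True)
a=save('wrist','w7');b=arm.get_image('scene')[150:330,200:400]
for cam,z in (('wrist',.135),('scene',.135)):
  for r in arm.place_of(cam,'tongs'):print(cam,r,ray(cam,r['point'],z))
  for r in arm.place_of(cam,'spacer'):print(cam,'spacer',r,ray(cam,r['point'],.003))
c=np.zeros((420,760,3),np.uint8);c[:,:560]=a;c[:180,560:]=b
cv2.imwrite('pics/fin.png',c[:,:,::-1])
E
```

```text
clock: 9.85
position: [0.559, -0.0288, 0.2943]
ee_rot: [-0.51, 3.099, -0.0]
force: [-0.3, 0.3, 0.2]
width: 0.642
gripper_force: 0.0
clock: 10.25
position: [0.5587, -0.0288, 0.2936]
ee_rot: [0.51, -3.1, -0.0]
force: [0.2, 0.1, 0.3]
width: 0.97
gripper_force: 0.0
clock: 10.75
position: [0.56, -0.0293, 0.4291]
ee_rot: [-0.508, 3.091, -0.001]
force: [0.7, -0.2, -0.3]
width: 1.002
gripper_force: 0.0
wrist {'point': [209.2, 283.0], 'conf': 0.82} [[ 0.5555 -0.0287  0.135 ]]
wrist {'point': [198.2, 11.6], 'conf': 0.82} [[ 0.625  -0.2675  0.135 ]]
wrist spacer {'point': [179.6, 280.3], 'conf': 0.71} [[ 0.5501 -0.0338  0.003 ]]
wrist spacer {'point': [181.5, 282.8], 'conf': 0.42} [[ 0.5514 -0.0298  0.003 ]]
scene {'point': [311.5, 223.7], 'conf': 0.92} [[ 0.6384 -0.2775  0.135 ]]
scene {'point': [231.9, 119.1], 'conf': 0.86} [[ 0.3477 -0.3136  0.135 ]]
scene {'point': [221.3, 295.7], 'conf': 0.78} [[ 0.5624 -0.0272  0.135 ]]
```

View pics/fin.png

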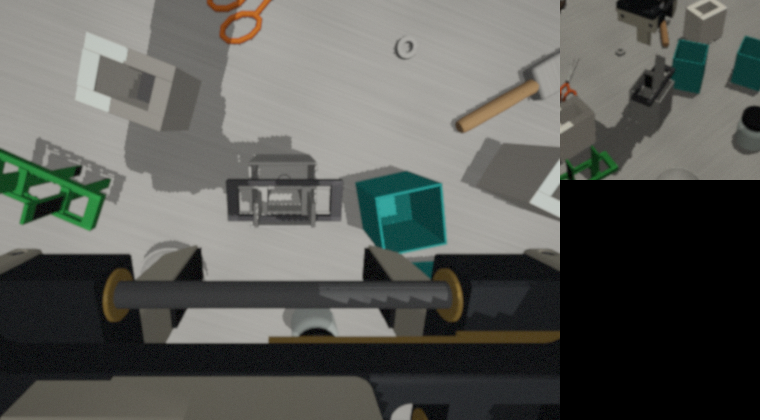

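The tongs stand upright with their frame across the cup's rim at (200,284). The ring is on the cup floor at (181,282), about 8 mm from the cup's axis. The arm is clear, so I'm handing in.

```bash
python3 -m inch '0 0 0 0 0.0918; 0 0 0 0 0.0918'|head -1; python3 -c "
from cell import arm
print(arm.sign_off())"
```

```text
clock: 11.25
the job is handed in; nothing more can be done
None
```

The job is handed in at 11.25 s: the last camera pictures show the tongs upright with their frame on the steel cup's rim, the spacer on the cup's floor and the arm clear. The sign-off returned no verdict.

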